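Pass the wide-flanged wheel hub through the sprung flap

ROBOT

A 6-joint arm with a two-finger parallel gripper is mounted at the origin on the work surface. World frame = base frame: x ahead of the robot, y to its left, z up, the work surface at z = 0. Lengths are in m, angles in rad, forces in N, time in s.
With the tool pointing down it reaches from about 0.325 to 0.9 m from the base axis. Payload 3.5 kg.
Tool frame: the origin (TCP) lies on the centre line of the jaws, within the pads' length; the fingertips stand 8 mm ahead of it and the grasp point (between the pads) lies 11 mm behind it; z points along the fingers, y is the direction in which the jaws open and shut (so a half turn about z gives the same grasp; the last joint's range is limited). The gripper opens to 85 mm and grips with 20 to 120 N. Pads are 22 mm wide; open, the fingers measure 114 mm over their backs; the gripper's body (76 mm by 85 mm) begins 54 mm behind the grasp point. The pads swing forward as they close: fully open they stand 13 mm farther back than shut.
Start: joints at [1.062, 0.276, -0.026, 1.268, 0, 1.467], TCP at [0.247, 0.574, 0.239] pointing down, gripper open.
Joint ranges: [-3.12, 3.12], [-0.85, 1.88], [-1.08, 1.24], [-1.95, 2.15], [-1.57, 1.53], [-3.14, 3.14]. Speed limits (rad/s): [2.57, 2.57, 3.14, 3.14, 3.14, 3.14].

INTERFACE

Orientations are given as a unit quaternion [w, x, y, z].
In Python, from plant import r gives the robot as it stands. The module is installed in compiled form; this text tells all that it offers.
- The arm moves only by the tool jog_arm, never from a script. Its argument "commands" is a list that holds one entry, the list of rows, each a list of 7 numbers: the shift along the tool's x, y, z in m, then the turn, a rotation vector about the tool's x, y, z in rad, then the finger opening in m, from 0 to 0.0854. In form: [[[dx, dy, dz, wx, wy, wz, gripper], ...]]. A call has 1 to 10 rows; each row shifts and turns the commanded pose from where the row before left it, along the tool's axes as they then stand; what a row does not reach is not made up. A row lasts 1/8 s, in which the tool goes at most 62.5 mm and 10.7 degrees, less where a joint would pass 70% of its speed; a pose out of reach is approached as far as the arm can. A call with a gripper value outside its range is refused whole. The fingers move at their own pace and stop on an object; "newtons" is the grip in N (left out, the last holds). Time passes only in rows, so rows that do not move let the fingers close. It gives the time, the measured TCP pose, the force and the opening at its end, in the units of the state.
- r.observe(): the state, without advancing time (a new reading comes with each control period).
- r.read_camera(name): name is "scene" or "top" or "wrist"; returns a dict with "img" (400x640x3 uint8, red, green, blue), "z_map" (400x640 float32, m along the optical axis (not along the pixel's ray), 0 where there is no reading), "fx", "fy", "cx", "cy" (pixels), "eye" and "rotation" of the camera in the world; the wrist camera has in their place "hand_eye" (4x4, takes a point from camera to tool coordinates, whose origin is the TCP and whose axes are the flange's). Camera axes: x right, y down, z forward; pixel columns grow to the right and rows downward; lengths in m; the calibration is good to about 2 mm. A picture is of the moment at which its call begins: read the wrist's pose just before it.
- r.sign_off(): hands the job in, once; it reports no verdict.
The state is a dict: "clock": time; "joint_positions": joint angles; "joint_velocities": joint speeds; "joint_torque": joint torques, N m; "tool_pos": TCP position; "orientation": TCP orientation; "wrist_force": force on the tool from outside, world axes, zero at the start; "moment": the same for the moment, N m; "opening": finger opening in m.
Only numpy, scipy, OpenCV 4.12 (cv2) and the standard library are available. Lean on these libraries where they do the work, as an engineer would, in place of code of your own. Each camera call takes 0.05 s, during which the arm holds its last target.

TASK

Pick up the short, wide-flanged wheel hub, stand it upright in the open front part of the plywood lane, and push it along the lane floor through the sprung flap, never lifting it over, until the flap can spring fully shut behind it. Leave the hub standing upright in the pen beyond the flap, let go of it, and leave the slim hub where it stands.

Things in the scene. Friction and masses are not known exactly. Their poses are not given: they have to be found in the camera images.
- widehub_mid (a point): Centre (half-way up) of the bare aluminium wheel hub to be passed: a squat spool 58 mm tall, standing on end on the bench; two equal round flanges, 56 mm diameter, 8 mm thick (bottom and top), 34 mm barrel between; about 0.26 kg. z runs along the spool, up at the start; round, so yaw does not matter.
- slimhub_mid (a point): Centre (half-way up) of a bystander, a taller, slimmer aluminium hub, 80 mm tall with 38 mm flanges, standing near the wide one. Leave it alone. A white tub with a green lid (62 mm diameter, 45 mm tall) stands beside them (which stands where varies); a red-handled screwdriver lies nearer the robot.
- gate (a point): Point of the fixed plywood lane: on its floor (10 mm above the bench), mid-way across, in the shut flap's plane. y runs along the lane in the pushing direction, x across, z up. Open-topped channel 76 mm wide inside, walls 9 mm thick, 30 mm above its floor (64 mm at posts by the flap). Front part: open end at y = -160 mm to flap at y = 0. Pen: y = 0 to end wall at 180 mm.
- flap (a joint): Opening angle (rad) of the upright aluminium flap: 0 shut, 1.45 at most. Spans 6 to 56 mm above the lane floor, 3 mm thick; vertical hinge at gate x = 36 mm, free edge 72 mm from it. Swings only to +y, into the pen, against a light spring (0.5 to 1.2 N at its edge); shuts by itself once the hub's centre is 97 mm or more past y = 0 (end wall stops it at 152). Fingers may follow through.
Mind the look-alikes: they are no part of the job. Leave any yellow look-alike of the part that bears widehub_mid alone.

How it is judged:
On the way, in this order (a step that is already met when the one before it is completed fails the run):
1. the wide hub stands upright on the lane's floor in front of the shut flap (y of widehub_mid in the frame of gate between -0.17 and -0.02 m and x of widehub_mid in the frame of gate between -0.02 and 0.02 m and z of widehub_mid in the frame of gate below 0.036 m and angle between widehub_mid's own z axis and vertical below 0.17 rad and value of joint flap below 0.15 rad), for 0.2 s.
2. the hub, low in the lane, is in the gateway and holds the flap open (y of widehub_mid in the frame of gate between -0.02 and 0.07 m and x of widehub_mid in the frame of gate between -0.025 and 0.025 m and z of widehub_mid in the frame of gate below 0.045 m and value of joint flap above 0.3 rad), for 0.03 s.
At the end, for the whole second after the job is handed in: The wide hub stands at rest (within 10 degrees of upright) on the floor of the pen, its centre past the gate plane by 85 to 165 mm, and the flap has sprung shut behind it (within 0.12 rad) (y of widehub_mid in the frame of gate between 0.085 and 0.165 m and x of widehub_mid in the frame of gate between -0.02 and 0.02 m and z of widehub_mid in the frame of gate below 0.036 m and angle between widehub_mid's own z axis and vertical below 0.17 rad and value of joint flap below 0.12 rad and linear speed of widehub below 0.02 m/s); the robot touches nothing.
It fails at once if the wide hub is lifted (more than 25 mm off the lane's floor) over the flap or the pen (y of widehub_mid in the frame of gate between -0.01 and 0.22 m and x of widehub_mid in the frame of gate between -0.08 and 0.08 m and z of widehub_mid in the frame of gate above 0.054 m).
It fails at once if the slim hub is displaced by more than 40 mm or knocked over (distance of slimhub_mid from where it was at the start of the episode above 0.04 m or angle between slimhub_mid's own z axis and vertical above 0.6 rad).
It also fails if it takes over 51 s, if anything falls off the work surface, if the arm or the gripper's body presses on something with over 40 N, if the wrist force passes 120 N, or if a joint passes its speed limit or range.

## Working session

There is one attempt and no reset: what is moved stays moved. The work goes in short steps, Python scripts to look and compute and a tool call to move; the robot and the scene stay as the last step left them, time stands still between calls to the robot, and variables do not carry over. Pictures are saved under pics/ and viewed, and the job is handed in when it is done.

Besides the shell and the picture viewer there is one more tool, called after "Request:" as name(argument=value, ...), one argument or row to a line, values as JSON. jog_arm: Moves the arm, as the interface text tells. Its arguments: {"type":"object","properties":{"commands":{"type":"array","items":{"type":"array","items":{"type":"array","items":{"type":"number"}}}},"newtons":{"type":"number"}},"required":["commands"]}

```bash
mkdir -p pics; ls; python3 - <<'E'
from plant import r
import cv2,numpy as np
print(r.observe())
for n in ["scene","top"]:
    c=r.read_camera(n); cv2.imwrite(f"pics/{n}0.png",c["img"][:,:,::-1]); np.savez(f"{n}0.npz",**c)
    print(n,c["fx"],c["fy"],c["cx"],c["cy"],c["eye"],c["rotation"])
E
```

```text
pics
{'clock': 0.0, 'joint_positions': array([ 1.06157919e+00,  2.77160693e-01, -2.78377253e-02,  1.26798587e+00,
        6.11688233e-06,  1.46740665e+00]), 'joint_velocities': array([ 1.33744288e-03, -7.84640722e-04, -8.75846662e-05,  3.07618924e-04,
       -1.22743891e-03, -5.42982630e-04]), 'joint_torque': array([ 2.17033994e-03, -4.45505762e+01,  2.95202476e+01,  1.63626659e-02,
       -1.72232724e-06, -1.55171671e-05]), 'tool_pos': array([0.24638038, 0.57359277, 0.23816279]), 'orientation': array([-3.32790367e-04,  2.01524015e-01,  9.79482963e-01, -1.04213738e-03]), 'wrist_force': array([ 0.38187156,  0.69329146, -0.86989212]), 'moment': array([0.00241165, 0.00128685, 0.01973994]), 'opening': 0.0852710227327165}
scene 388.16078034132056 388.16078034132056 321.6685074879139 197.7759948202705 [ 1.04402331 -0.31092692  0.56111079] [-0.33088216  0.77161531  0.50416292 -0.20235256]
top 500.24953932074015 500.24953932074015 320.12826903134777 192.6294106874961 [ 0.41603127 -0.12305759  0.91628832] [ 0.06195544 -0.69430518  0.71409909 -0.06453156]
```

View pics/scene0.png

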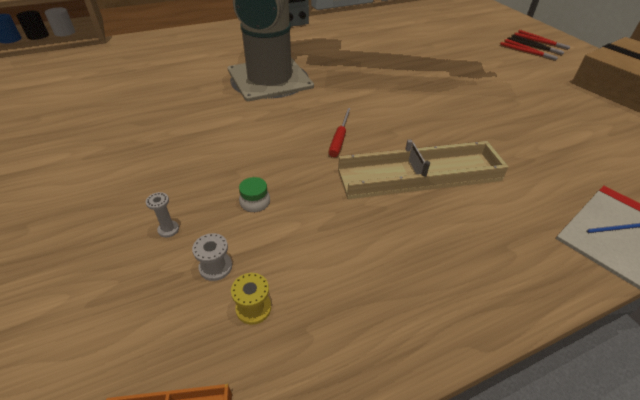

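View pics/top0.png

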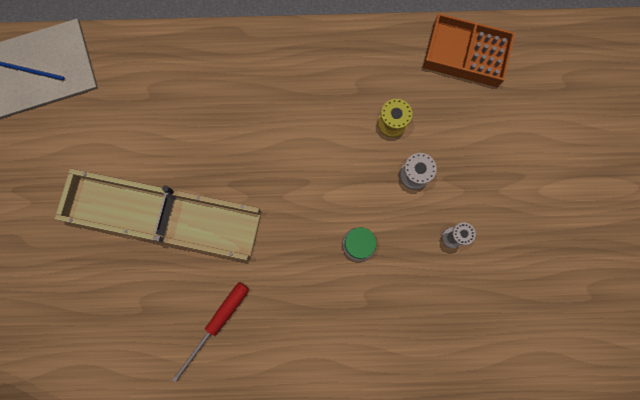

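The top view shows the wide hub at about (420,170), the slim hub at (462,235), the yellow look-alike at (396,113) and the tub at (360,244). The lane's open end is at (260,230), the flap at (165,213), and the pen end wall at about (68,197).

```bash
cat > h.py <<'E'
import numpy as np,cv2
from scipy.spatial.transform import Rotation as R
def q2R(q): return R.from_quat([q[1],q[2],q[3],q[0]]).as_matrix()
def load(n):
    d=np.load(n,allow_pickle=True); return {k:d[k] for k in d.files}
def camR(c):
    q=c["rotation"]; return q2R(q) if np.size(q)==4 else np.array(q)
def plane(c,u,v,z):
    d=camR(c)@np.array([(u-c["cx"])/c["fx"],(v-c["cy"])/c["fy"],1.]); 
    return c["eye"]+d*(z-c["eye"][2])/d[2]
def cloud(c):
    v,u=np.mgrid[0:400,0:640]; Z=c["z_map"]
    p=np.stack([(u-c["cx"])/c["fx"]*Z,(v-c["cy"])/c["fy"]*Z,Z],-1)
    return p@camR(c).T+c["eye"]
def proj(c,P):
    p=camR(c).T@(np.array(P)-c["eye"]); return c["fx"]*p[0]/p[2]+c["cx"],c["fy"]*p[1]/p[2]+c["cy"]
E
python3 - <<'E'
from h import *
for n in ["top","scene"]:
    c=load(n+"0.npz"); W=cloud(c); ok=c["z_map"]>0
    print(n,ok.mean(),"bench z",np.median(W[...,2][ok]))
    # things by height
    m=(ok&(W[...,2]>0.02)).astype(np.uint8)
    k,l,s,ce=cv2.connectedComponentsWithStats(m)
    for i in range(1,k):
        if s[i,4]<60: continue
        q=W[l==i]; zt=np.percentile(q[:,2],95); t=q[q[:,2]>zt-0.006]
        mn,mx=t.min(0),t.max(0)
        print(s[i],ce[i].round(),"ztop %.3f"%zt,"mid",((mn+mx)/2).round(4),"ext",(mx-mn).round(3))
c=load("top0.npz"); img=c["img"]
cv2.imwrite("pics/lane.png",cv2.resize(img[160:270,50:270,::-1],None,fx=3.6,fy=3.6,interpolation=cv2.INTER_CUBIC))
cv2.imwrite("pics/hub.png",cv2.resize(img[90:260,340:490,::-1],None,fx=3.4,fy=3.4,interpolation=cv2.INTER_CUBIC))
E
```

```text
top 0.996046875 bench z -0.0005842103016532874
[ 425   13   90   70 1408] [472.  48.] ztop 0.036 mid [ 0.8501 -0.4211  0.0348] ext [0.14  0.172 0.009]
[381  99  32  31 756] [396. 114.] ztop 0.060 mid [ 0.7128 -0.2707  0.0577] ext [0.055 0.055 0.008]
[405 153  32  31 793] [420. 168.] ztop 0.060 mid [ 0.6108 -0.3064  0.058 ] ext [0.055 0.055 0.008]
[  55  169  205   91 3097] [147. 210.] ztop 0.063 mid [0.5428 0.1444 0.066 ] ext [0.093 0.025 0.017]
[449 222  27  23 455] [463. 234.] ztop 0.082 mid [ 0.4922 -0.3676  0.0797] ext [0.037 0.037 0.008]
[344 227  33  33 794] [360. 243.] ztop 0.047 mid [ 0.4839 -0.1965  0.0446] ext [0.054 0.054 0.008]
[207 283  41  52 611] [227. 308.] ztop 0.026 mid [0.3768 0.0394 0.0243] ext [0.084 0.07  0.008]
scene 0.99596875 bench z 0.0013813869527011802
[   0    0  134   43 3397] [47. 17.] ztop 0.148 mid [-0.4424 -0.5817  0.1523] ext [0.021 0.173 0.018]
[ 233    0  142   84 4780] [274.  33.] ztop 0.238 mid [ 0.0769 -0.0274  0.2417] ext [0.058 0.128 0.02 ]
[ 574   37   66   69 2924] [614.  69.] ztop 0.094 mid [0.4175 0.9565 0.0919] ext [0.193 0.248 0.008]
[329 126  17  26 246] [337. 139.] ztop 0.028 mid [0.3775 0.0405 0.0256] ext [0.086 0.07  0.007]
[ 338  139  170   54 3614] [424. 165.] ztop 0.057 mid [0.5412 0.1448 0.0636] ext [0.096 0.026 0.025]
[239 177  30  29 690] [253. 191.] ztop 0.047 mid [ 0.4851 -0.1956  0.0449] ext [0.056 0.054 0.007]
[145 192  27  35 565] [160. 207.] ztop 0.082 mid [ 0.4921 -0.3666  0.08  ] ext [0.038 0.038 0.008]
[192 233  36  36 941] [210. 250.] ztop 0.060 mid [ 0.6113 -0.3054  0.0578] ext [0.057 0.055 0.007]
[ 231  273   38   39 1118] [250. 291.] ztop 0.060 mid [ 0.7129 -0.2687  0.058 ] ext [0.057 0.055 0.007]
[106 384 124  16 877] [177. 393.] ztop 0.037 mid [ 0.8114 -0.4059  0.0343] ext [0.063 0.143 0.007]
```

View pics/lane.png

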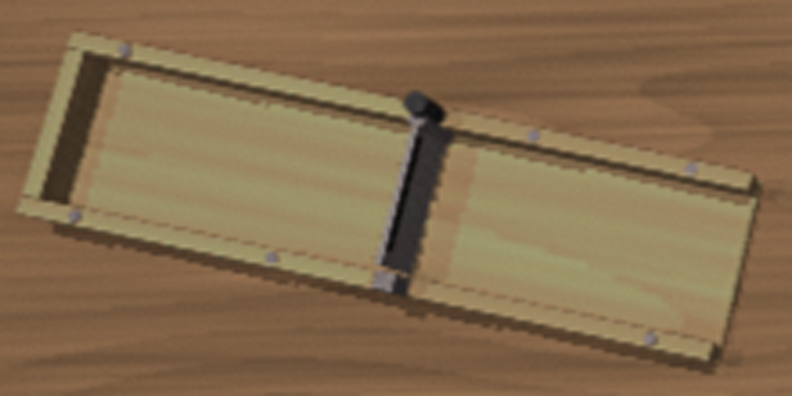

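View pics/hub.png

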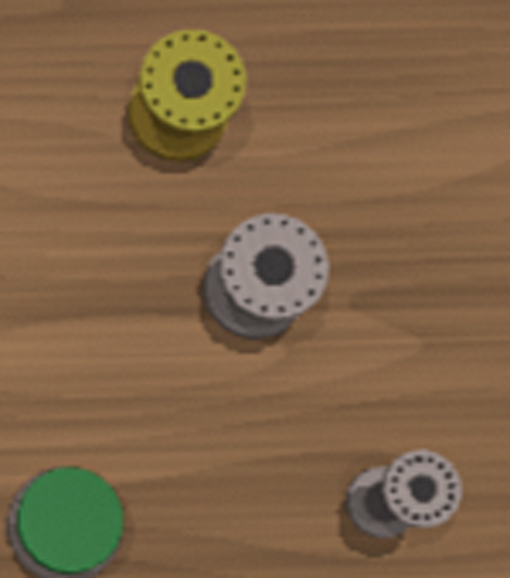

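```bash
python3 - <<'E'
from h import *
for n in ["top","scene"]:
    c=load(n+"0.npz"); W=cloud(c); ok=(c["z_map"]>0)
    m=ok&(W[...,2]>0.036)&(W[...,2]<0.046)&(W[...,0]>0.42)&(W[...,0]<0.68)&(W[...,1]>-0.12)&(W[...,1]<0.4)
    q=W[m][:,:2]
    rc=cv2.minAreaRect((q*1000).astype(np.float32)); print(n,len(q),rc,"z",np.median(W[m][:,2]))
    b=cv2.boxPoints(rc); print(b.round(1).tolist())
    m=ok&(W[...,2]>0.05)&(W[...,0]>0.42)&(W[...,0]<0.68)&(W[...,1]>-0.12)&(W[...,1]<0.4)
    q=W[m]; rc=cv2.minAreaRect((q[:,:2]*1000).astype(np.float32)); print("flap",len(q),rc,cv2.boxPoints(rc).round(1).tolist())
c=load("top0.npz")
o=np.array([50,160])
for name,(u,v),z in [("endL top",(72,33),.04),("endL bot",(18,210),.04),("open top",(756,176),.04),("open bot",(712,358),.04),("end inner top",(86,52),.04),("end inner bot",(40,198),.04),("post top",(424,103),.074),("post bot",(385,280),.074)]:
    print(name,plane(c,u/3.6+50,v/3.6+160,z).round(4))
E
```

```text
top 2205 ((546.4672241210938, 161.81423950195312), (350.405029296875, 94.12150573730469), 76.51061248779297) z 0.039221876730531124
[[459.79998779296875, 2.4000000953674316], [551.4000244140625, -19.5], [633.0999755859375, 321.20001220703125], [541.5999755859375, 343.20001220703125]]
flap 303 ((542.5468139648438, 144.67062377929688), (12.124143600463867, 94.87691497802734), 80.25049591064453) [[494.79998779296875, 146.6999969482422], [588.2999877929688, 130.6999969482422], [590.2999877929688, 142.60000610351562], [496.79998779296875, 158.6999969482422]]
scene 1532 ((545.533203125, 162.43634033203125), (349.63934326171875, 97.4662094116211), 76.51537322998047) z 0.04072048356604785
[[457.3999938964844, 3.799999952316284], [552.2000122070312, -18.899999618530273], [633.7000122070312, 321.1000061035156], [538.9000244140625, 343.79998779296875]]
flap 251 ((541.5711669921875, 145.4209442138672), (10.858524322509766, 97.36564636230469), 79.70223999023438) [[492.70001220703125, 148.8000030517578], [588.5, 131.39999389648438], [590.4000244140625, 142.10000610351562], [494.6000061035156, 159.5]]
endL top [0.63   0.3189 0.04  ]
endL bot [0.5417 0.3399 0.04  ]
open top [ 0.5484 -0.0213  0.04  ]
open bot [0.4602 0.0005 0.04  ]
end inner top [0.6201 0.3114 0.04  ]
end inner bot [0.5473 0.3296 0.04  ]
post top [0.5828 0.1324 0.074 ]
post bot [0.499  0.1484 0.074 ]
```

Request:
jog_arm(
  commands=[
    [[0,0,0,0,0,-0.17,0.085],[-0.028,-0.0385,0,0,0,0,0.085],[-0.028,-0.0385,0,0,0,0,0.085],[-0.028,-0.0385,0,0,0,0,0.085],[-0.028,-0.0385,0,0,0,0,0.085],[-0.028,-0.0385,0,0,0,0,0.085],[-0.028,-0.0385,0,0,0,0,0.085],[-0.028,-0.0385,0,0,0,0,0.085],[-0.028,-0.0385,0,0,0,0,0.085],[-0.028,-0.0385,0,0,0,0,0.085]],
  ],
  newtons=40,
)

```text
clock: 1.35
tool_pos: [0.4109, 0.1769, 0.239]
orientation: [-0.0, 0.118, 0.993, -0.0]
wrist_force: [-0.2, 0.4, 0.3]
opening: 0.0855
```

```bash
cat >> h.py <<'E'
G=np.array([0.5426,0.1479,0.010]); YH=np.array([0.2333,0.9724,0]); XH=np.array([0.9724,-0.2333,0])
HUB=np.array([0.611,-0.306,0.029])
def lane(p): d=np.array(p)-G; return np.array([d@XH,d@YH,d[2]])
def fromlane(x,y,z): return G+x*XH+y*YH+np.array([0,0,z])
def status(tgt=None):
    from plant import r
    s=r.observe(); T=q2R(s["orientation"])
    print("t %.2f"%s["clock"],"pos",s["tool_pos"].round(4),"lane",lane(s["tool_pos"]).round(4),"open %.4f"%s["opening"],"F",s["wrist_force"].round(1),"q",s["joint_positions"].round(3))
    Td=np.column_stack([-XH,YH,[0,0,-1]]); 
    print("turn needed(tool)",R.from_matrix(T.T@Td).as_rotvec().round(4))
    if tgt is not None: print("shift needed(tool)",(T.T@(np.array(tgt)-s["tool_pos"])).round(4))
    return s,T
E
python3 -c "
from h import *
status([HUB[0],HUB[1],0.2])"
```

```text
t 1.35 pos [0.4109 0.1769 0.239 ] lane [-0.1349 -0.0025  0.229 ] open 0.0855 F [-0.2  0.4  0.3] q [ 0.262 -0.042 -0.389  1.224  0.     0.498]
turn needed(tool) [-0.0001 -0.0003 -0.0002]
shift needed(tool) [-0.3074 -0.4228  0.039 ]
```

Request:
jog_arm(
  commands=[
    [[-0.031,-0.0425,0,0,0,0,0.085],[-0.031,-0.0425,0,0,0,0,0.085],[-0.031,-0.0425,0,0,0,0,0.085],[-0.031,-0.0425,0,0,0,0,0.085],[-0.031,-0.0425,0,0,0,0,0.085],[-0.031,-0.0425,0,0,0,0,0.085],[-0.031,-0.0425,0,0,0,0,0.085],[-0.031,-0.0425,0,0,0,0,0.085],[-0.031,-0.0425,0.01,0,0,0,0.085],[-0.0275,-0.04,0.03,0,0,0,0.085]],
  ],
)

```text
clock: 2.6
tool_pos: [0.6119, -0.3066, 0.2005]
orientation: [0.002, 0.118, 0.993, -0.001]
wrist_force: [0.5, -0.6, 0.3]
opening: 0.0852
```

```bash
python3 - <<'E'
from h import *
from plant import r
s,T=status([HUB[0],HUB[1],0.05])
c=r.read_camera("wrist"); cv2.imwrite("pics/w1.png",c["img"][:,:,::-1])
HE=np.array(c["hand_eye"]); print(HE.round(3))
Rw=T@HE[:3,:3]; e=T@HE[:3,3]+s["tool_pos"]; c["eye"]=e
v,u=np.mgrid[0:400,0:640]; Z=c["z_map"]
W=np.stack([(u-c["cx"])/c["fx"]*Z,(v-c["cy"])/c["fy"]*Z,Z],-1)@Rw.T+e
m=((Z>0)&(W[...,2]>0.05)&(W[...,2]<0.065)).astype(np.uint8)
k,l,st,ce=cv2.connectedComponentsWithStats(m)
for i in range(1,k):
    if st[i,4]>300:
        q=W[l==i]; print(st[i],((q.max(0)+q.min(0))/2).round(4),(q.max(0)-q.min(0)).round(3))
        (x,y),rad=cv2.minEnclosingCircle((q[:,:2]*1000).astype(np.float32)); print(x,y,rad)
E
```

```text
t 2.60 pos [ 0.6119 -0.3066  0.2005] lane [ 0.1734 -0.4257  0.1905] open 0.0852 F [ 0.5 -0.6  0.3] q [-0.559  0.398  0.06   1.228  0.    -0.323]
turn needed(tool) [-0.0013  0.0041 -0.0006]
shift needed(tool) [0.0016 0.0005 0.1505]
[[ 0.001 -0.953 -0.302  0.077]
 [ 1.     0.001  0.    -0.   ]
 [-0.    -0.302  0.953 -0.135]
 [ 0.     0.     0.     1.   ]]
[ 296  161   56   56 2416] [ 0.6116 -0.3052  0.056 ] [0.055 0.055 0.011]
611.6463623046875 -305.1572265625 28.0872745513916
[ 353  244   51   48 1946] [ 0.7135 -0.2688  0.056 ] [0.056 0.055 0.012]
713.8221435546875 -269.0242614746094 28.460031509399414
```

View pics/w1.png

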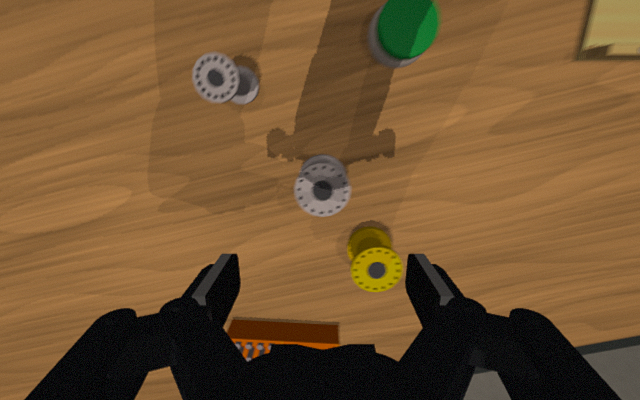

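The wrist view shows the wide hub at (322,189), with free space on both sides where the fingers come down. The slim hub is at (216,78) and the yellow one at (376,270). The hub centre measures (0.6114, -0.3055). I'll go straight down and grip the top flange.

Request:
jog_arm(
  commands=[
    [[0.001,0.001,0.03,0,0.004,0,0.085],[0,0,0.03,0,0,0,0.085],[0,0,0.03,0,0,0,0.085],[0,0,0.03,0,0,0,0.085],[0,0,0.025,0,0,0,0.085],[0,0,0.0175,0,0,0,0.085],[0,0,0,0,0,0,0.085],[0,0,0,0,0,0,0.05],[0,0,0,0,0,0,0.05],[0,0,0,0,0,0,0.05]],
  ],
  newtons=40,
)

```text
clock: 3.9
tool_pos: [0.6101, -0.3036, 0.0388]
orientation: [-0.001, 0.118, 0.993, -0.001]
wrist_force: [-0.6, -0.8, 4.7]
opening: 0.0542
```

```bash
python3 - <<'E'
from h import *
from plant import r
s,T=status([HUB[0],HUB[1],0.038])
c=r.read_camera("wrist"); cv2.imwrite("pics/w2.png",c["img"][:,:,::-1])
E
```

```text
t 3.90 pos [ 0.6101 -0.3036  0.0388] lane [ 0.1709 -0.4233  0.0288] open 0.0542 F [-0.6 -0.8  4.7] q [-0.556  0.527 -0.109  0.936 -0.002 -0.32 ]
turn needed(tool) [-0.0015 -0.0009 -0.0005]
shift needed(tool) [-0.0015 -0.0021  0.0008]
```

View pics/w2.png

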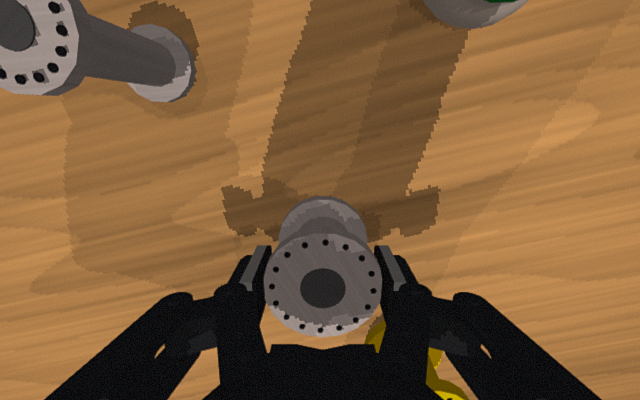

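The wrist view shows the flange, centred at (322,285), held between both pads at columns 265 and 382. I'll lift and check the grip.

Request:
jog_arm(
  commands=[
    [[0,0,0,0,0,0,0.045],[0,0,-0.01,0,0,0,0.045],[0,0,-0.02,0,0,0,0.045],[0,0,-0.03,0,0,0,0.045],[0,0,-0.03,0,0,0,0.045],[0,0,-0.03,0,0,0,0.045],[0,0,0,0,0,0,0.045]],
  ],
  newtons=50,
)

```text
clock: 4.82
tool_pos: [0.6116, -0.304, 0.1609]
orientation: [0.001, 0.118, 0.993, -0.001]
wrist_force: [0.3, -0.1, -3.3]
opening: 0.0543
```

```bash
cat > seehub.py <<'E'
from h import *
from plant import r
import sys
def wcloud(s,T,c):
    HE=np.array(c["hand_eye"]); Rw=T@HE[:3,:3]; e=T@HE[:3,3]+s["tool_pos"]
    v,u=np.mgrid[0:400,0:640]; Z=c["z_map"]
    return np.stack([(u-c["cx"])/c["fx"]*Z,(v-c["cy"])/c["fy"]*Z,Z],-1)@Rw.T+e
E
python3 - <<'E'
from seehub import *
s,T=status(fromlane(-0.004,-0.09,0.13))
c=r.read_camera("wrist"); cv2.imwrite("pics/w3.png",c["img"][:,:,::-1])
W=wcloud(s,T,c); W[c["z_map"]==0]=np.nan
for v in (260,275,290,305,320):
    print(v,[W[v,u].round(4).tolist() for u in (300,322,345)])
c=r.read_camera("scene"); cv2.imwrite("pics/s3.png",cv2.resize(c["img"][100:330,100:370,::-1],None,fx=2.6,fy=2.6))
E
```

```text
t 4.83 pos [ 0.6116 -0.304   0.1609] lane [ 0.1725 -0.4233  0.1509] open 0.0543 F [ 0.3 -0.1 -3.3] q [-5.550e-01  4.210e-01  7.000e-03  1.154e+00 -1.000e-03 -3.200e-01]
turn needed(tool) [-0.0022  0.0031 -0.0002]
shift needed(tool) [0.1766 0.3333 0.0196]
260 [[0.5976, -0.311, 0.1795], [0.5992, -0.3012, 0.1809], [0.6017, -0.2912, 0.1806]]
275 [[0.604, -0.3126, 0.1814], [0.6065, -0.3029, 0.1812], [0.609, -0.2927, 0.1811]]
290 [[0.6119, -0.3147, 0.1811], [0.6149, -0.3049, 0.1801], [0.6165, -0.2944, 0.1814]]
305 [[0.6199, -0.3168, 0.1811], [0.6218, -0.3066, 0.1817], [0.6242, -0.2961, 0.182]]
320 [[0.6286, -0.3192, 0.1805], [0.6317, -0.309, 0.1798], [0.6337, -0.298, 0.1805]]
```

View pics/w3.png

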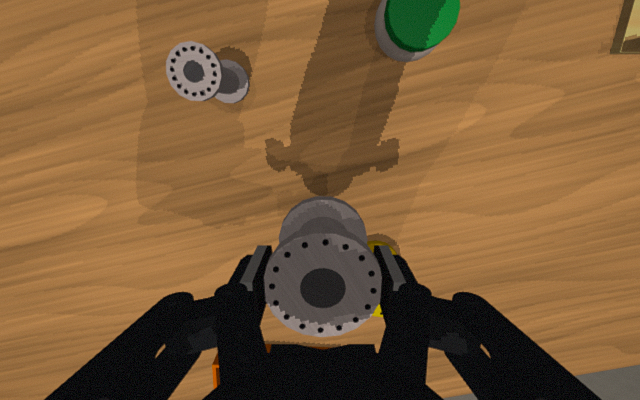

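View pics/s3.png

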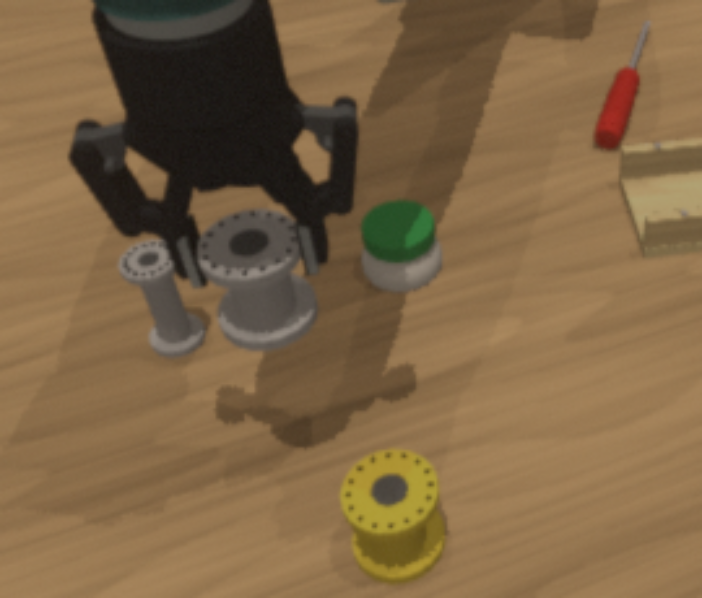

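The scene view shows the hub hanging level between the jaws, clear of the slim hub. I'll carry it to above the front part of the lane.

Request:
jog_arm(
  commands=[
    [[0.009,0.016,0,0,0,0,0.045],[0.02,0.037,0,0,0,0,0.045],[0.02,0.037,0,0,0,0,0.045],[0.02,0.037,0,0,0,0,0.045],[0.02,0.037,0,0,0,0,0.045],[0.02,0.037,0,0,0,0,0.045],[0.02,0.037,0,0,0,0,0.045],[0.02,0.037,0,0,0,0,0.045],[0.02,0.037,0,0,0,0,0.045],[0.009,0.016,0,0,0,0,0.045]],
  ],
)

```text
clock: 6.18
tool_pos: [0.5097, 0.0602, 0.1559]
orientation: [-0.004, 0.116, 0.993, 0.0]
wrist_force: [0.8, 0.2, -3.8]
opening: 0.0538
```

```bash
python3 - <<'E'
from seehub import *
s,T=status(fromlane(-0.005,-0.095,0.0388))
c=r.read_camera("wrist"); cv2.imwrite("pics/w4.png",c["img"][:,:,::-1])
c=r.read_camera("top"); cv2.imwrite("pics/t4.png",c["img"][:,:,::-1])
E
```

```text
t 6.17 pos [0.5097 0.0602 0.1559] lane [-0.0115 -0.0929  0.1459] open 0.0538 F [ 0.8  0.2 -3.8] q [-9.000e-03  1.460e-01 -3.740e-01  1.059e+00  1.000e-03  2.240e-01]
turn needed(tool) [-0.0004 -0.0082  0.0024]
shift needed(tool) [-0.0074 -0.002   0.1071]
```

View pics/w4.png

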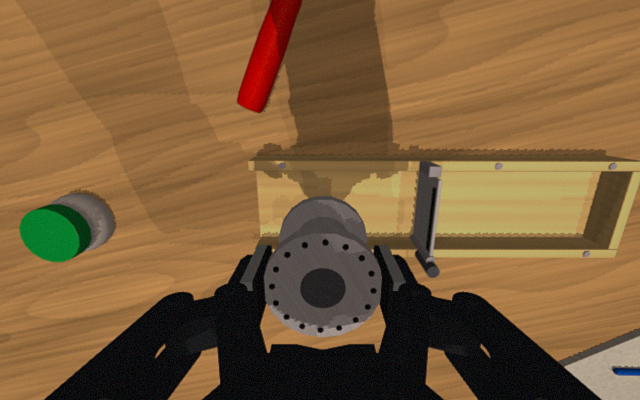

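Request:
jog_arm(
  commands=[
    [[0,0,0.01,0,0,0,0.045],[0,0,0.02,0,0,0,0.045],[0,0,0.02,0,0,0,0.045],[0,0,0,0,0,0,0.045],[0,0,0,0,0,0,0.045]],
  ],
)

```text
clock: 6.9
tool_pos: [0.5132, 0.0571, 0.1076]
orientation: [-0.002, 0.118, 0.993, 0.0]
wrist_force: [1.2, 0.1, -2.9]
opening: 0.0535
```

```bash
python3 - <<'E'
from seehub import *
s,T=status(fromlane(-0.005,-0.095,0.0388))
c=r.read_camera("wrist"); cv2.imwrite("pics/w5.png",c["img"][:,:,::-1])
W=wcloud(s,T,c); ok=c["z_map"]>0
L=np.stack([(W-G)@XH,(W-G)@YH,W[...,2]],-1)
m=ok&(abs(W[...,2]-0.04)<0.005)&(L[...,1]>-0.18)&(L[...,1]<0.2)&(abs(L[...,0])<0.06)
q=L[m]
for a,b in[(-.16,-.13),(-.12,-.06),(-.05,-.02),(0.03,.08),(.1,.15)]:
    k=q[(q[:,1]>a)&(q[:,1]<b)]
    for sg in(-1,1):
        kk=k[k[:,0]*sg>0]; print(a,b,sg,len(kk),np.percentile(kk[:,0],[2,50,98]).round(4) if len(kk)>10 else None)
# hub top flange
hz=s["tool_pos"][2]+.0195
m=ok&(abs(W[...,2]-hz)<0.005)&(abs(W[...,0]-s["tool_pos"][0])<.04)&(abs(W[...,1]-s["tool_pos"][1])<.03)
print("hub top lane x range",L[m].min(0),L[m].max(0),np.median(L[m][:,2]))
c=r.read_camera("top"); cv2.imwrite("pics/t5.png",cv2.resize(c["img"][140:290,30:300,::-1],None,fx=2.9,fy=2.9))
W=cloud(c); L=np.stack([(W-G)@XH,(W-G)@YH,W[...,2]],-1)
E
```

```text
t 6.90 pos [0.5132 0.0571 0.1076] lane [-0.0074 -0.0952  0.0976] open 0.0535 F [ 1.2  0.1 -2.9] q [-0.015  0.197 -0.426  0.951  0.001  0.222]
turn needed(tool) [-0.0001 -0.0037 -0.0015]
shift needed(tool) [-0.0027  0.0002  0.0588]
-0.16 -0.13 -1 529 [-0.0469 -0.043  -0.0386]
-0.16 -0.13 1 0 None
-0.12 -0.06 -1 1103 [-0.047  -0.043  -0.0385]
-0.12 -0.06 1 0 None
-0.05 -0.02 -1 578 [-0.0471 -0.0431 -0.0385]
-0.05 -0.02 1 39 [0.0376 0.0387 0.043 ]
0.03 0.08 -1 980 [-0.0472 -0.0431 -0.0383]
0.03 0.08 1 816 [0.0374 0.0404 0.0463]
0.1 0.15 -1 577 [-0.0473 -0.0434 -0.0382]
0.1 0.15 1 832 [0.0373 0.0404 0.0463]
hub top lane x range [-0.03342047 -0.1284419   0.12217507] [ 0.02292549 -0.06678655  0.13212826] 0.1274776950454391
```

View pics/w5.png

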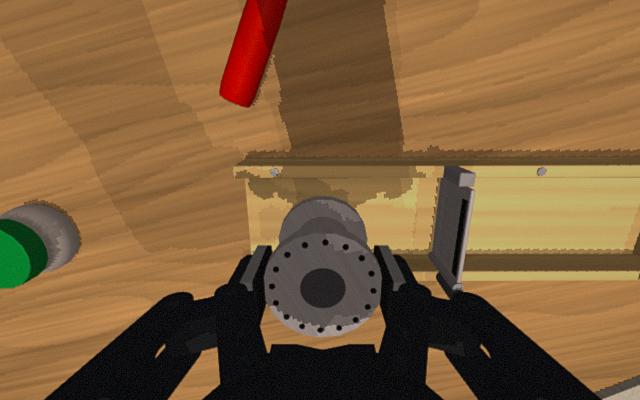

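View pics/t5.png

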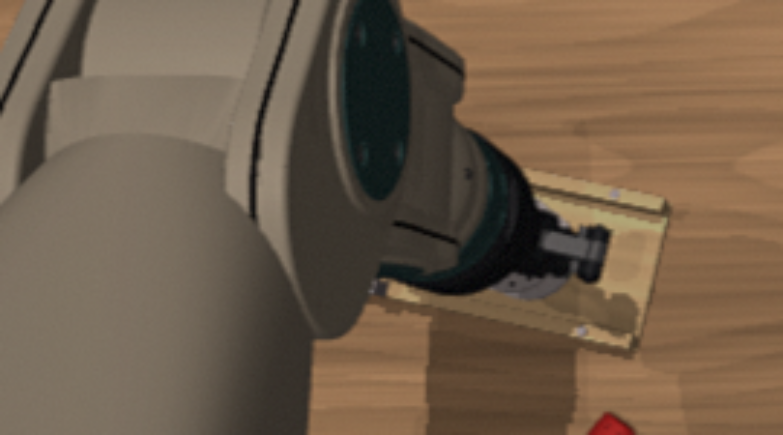

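The wrist view shows the hub over the lane, about 5 mm left of centre with walls measured at x = -38.4 and +37.4 mm, and the flap shut at about (452,230). I'll lower it now.

Request:
jog_arm(
  commands=[
    [[-0.001,0,0.01,0,-0.003,0,0.045],[0,0,0.02,0,0,0,0.045],[0,0,0.016,0,0,0,0.045],[0,0,0.008,0,0,0,0.045],[0,0,0.002,0,0,0,0.045],[0,0,0,0,0,0,0.045],[0,0,0,0,0,0,0.045]],
  ],
)

```text
clock: 7.88
tool_pos: [0.5143, 0.0576, 0.0522]
orientation: [0.0, 0.118, 0.993, 0.0]
wrist_force: [1.2, -0.3, -3.5]
opening: 0.054
```

```bash
python3 -c "
from h import *
status(fromlane(-0.007,-0.095,0.0388))"
```

```text
t 7.88 pos [0.5143 0.0576 0.0522] lane [-0.0065 -0.0944  0.0422] open 0.0540 F [ 1.2 -0.3 -3.5] q [-0.014  0.264 -0.48   0.826  0.     0.222]
turn needed(tool) [ 0.0003  0.0004 -0.0003]
shift needed(tool) [ 0.0005 -0.0006  0.0034]
```

Request:
jog_arm(
  commands=[
    [[0,0,0.0015,0,0,0,0.045],[0,0,0.001,0,0,0,0.045],[0,0,0.0005,0,0,0,0.045],[0,0,0.0005,0,0,0,0.045],[0,0,0,0,0,0,0.045]],
  ],
)

```text
clock: 8.5
tool_pos: [0.5138, 0.0576, 0.0489]
orientation: [-0.0, 0.118, 0.993, 0.0]
wrist_force: [-2.8, 0.3, 5.4]
opening: 0.0542
```

Contact: the vertical force went from -3.5 to +5.4 N. I'll let go briefly so the hub stands on its own, then look.

Request:
jog_arm(
  commands=[
    [[0,0,0,0,0,0,0.068],[0,0,0,0,0,0,0.068],[0,0,0,0,0,0,0.068],[0,0,0,0,0,0,0.068]],
  ],
)

```text
clock: 9.0
tool_pos: [0.5136, 0.0576, 0.0479]
orientation: [-0.001, 0.118, 0.993, 0.0]
wrist_force: [-0.1, -0.6, 0.5]
opening: 0.0679
```

```bash
cat > look.py <<'E'
from seehub import *
n=sys.argv[1]
s,T=status()
c=r.read_camera("wrist"); cv2.imwrite(f"pics/w{n}.png",c["img"][:,:,::-1])
W=wcloud(s,T,c); ok=c["z_map"]>0
L=np.stack([(W-G)@XH,(W-G)@YH,W[...,2]-.01],-1)
m=ok&(L[...,2]>.048)&(L[...,2]<.064)&(c["img"].mean(-1)>70)&(abs(L[...,0])<.045)
k,l,st,ce=cv2.connectedComponentsWithStats(m.astype(np.uint8))
for i in range(1,k):
    if st[i,4]>500:
        q=L[l==i]; print(st[i],"min",q.min(0).round(4),"max",q.max(0).round(4),"mid",((q.min(0)+q.max(0))/2).round(4),"z",np.median(q[:,2]).round(4))
        A=np.c_[q[:,:2],np.ones(len(q))]; print("  slope",np.linalg.lstsq(A,q[:,2],rcond=None)[0].round(3))
c=r.read_camera("scene"); cv2.imwrite(f"pics/s{n}.png",cv2.resize(c["img"][80:240,300:560,::-1],None,fx=3,fy=3,interpolation=cv2.INTER_CUBIC))
E
python3 look.py 6
```

```text
t 9.00 pos [0.5136 0.0576 0.0479] lane [-0.0071 -0.0946  0.0379] open 0.0679 F [-0.1 -0.6  0.5] q [-0.014  0.269 -0.484  0.818  0.     0.222]
turn needed(tool) [ 0.     -0.001  -0.0004]
[ 515  205   30  111 1126] min [-0.045  -0.0097  0.048 ] max [0.0104 0.0025 0.0583] mid [-0.0173 -0.0036  0.0532] z 0.0564
  slope [ 0.016 -0.115  0.056]
[ 263  228  121  111 8544] min [-0.033  -0.122   0.0499] max [ 0.0234 -0.0666  0.0607] mid [-0.0048 -0.0943  0.0553] z 0.0587
  slope [0.026 0.001 0.059]
```

View pics/w6.png

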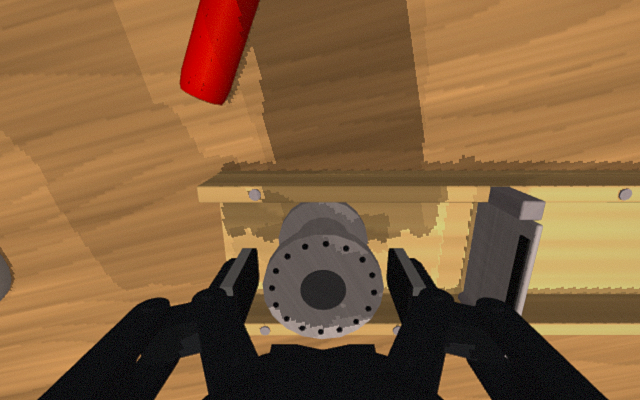

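View pics/s6.png

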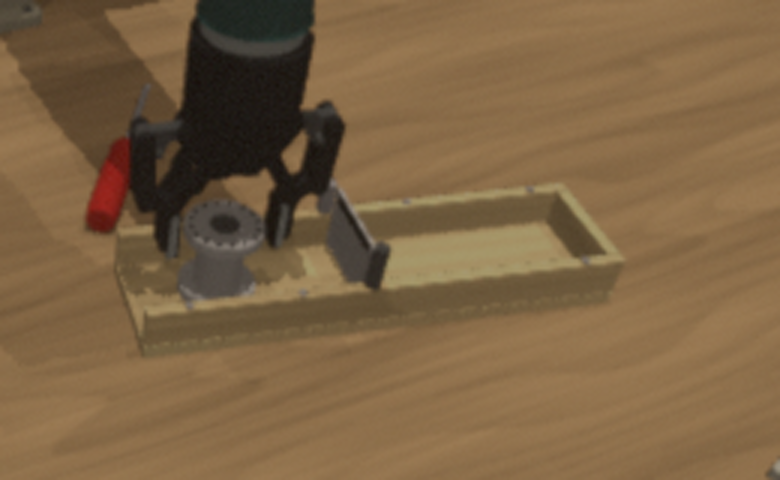

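The hub stands upright on the lane floor at lane (-5, -94) mm. The flap is still shut, seen at (505,240) in the wrist view and (355,235) in the scene view. I'll re-grip lightly and push it along the floor.

Request:
jog_arm(
  commands=[
    [[0,0,-0.001,0,0,0,0.045],[0,0,0,0,0,0,0.045],[0,0,0,0,0,0,0.045],[0,0.008,0,0,0,0,0.045],[0,0.012,0,0,0,0,0.045],[0,0.012,0,0,0,0,0.045],[0,0.012,0,0,0,0,0.045],[0,0.012,0,0,0,0,0.045],[0,0.012,0,0,0,0,0.045],[0,0.008,0,0,0,0,0.045]],
  ],
  newtons=40,
)

```text
clock: 10.35
tool_pos: [0.5314, 0.1319, 0.0491]
orientation: [-0.0, 0.118, 0.993, -0.001]
wrist_force: [-1.8, -5.8, 2.5]
opening: 0.0542
```

```bash
python3 look.py 7
```

```text
t 10.35 pos [0.5314 0.1319 0.0491] lane [-0.0071 -0.0182  0.0391] open 0.0542 F [-1.8 -5.8  2.5] q [ 0.126  0.315 -0.416  0.841 -0.001  0.361]
turn needed(tool) [-0.0012 -0.0009 -0.0001]
[ 264  227  118  111 8093] min [-0.0329 -0.0453  0.05  ] max [0.0236 0.0089 0.0608] mid [-0.0047 -0.0182  0.0554] z 0.0587
  slope [ 0.017 -0.003  0.059]
```

View pics/w7.png

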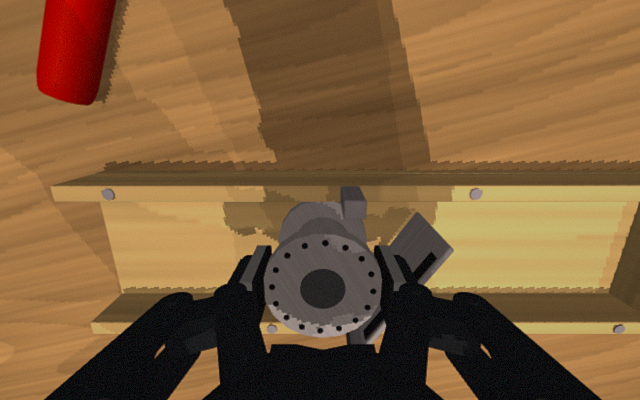

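View pics/s7.png

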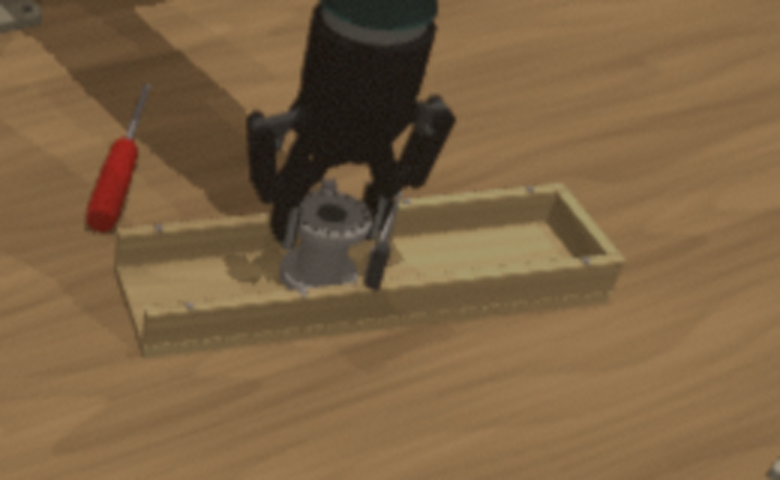

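The front finger has swung the flap to about 50° (its free edge is at (435,230) in the wrist view). The hub is level, low and at x = -5 mm. I'll continue.

Request:
jog_arm(
  commands=[
    [[0,0.008,0,0,0,0,0.045],[0,0.008,0,0,0,0,0.045],[0,0.008,0,0,0,0,0.045],[0,0.008,0,0,0,0,0.045],[0,0.008,0,0,0,0,0.045]],
  ],
)

```text
clock: 11.08
tool_pos: [0.5396, 0.1692, 0.0491]
orientation: [-0.001, 0.118, 0.993, -0.002]
wrist_force: [-3.7, -6.3, 5.1]
opening: 0.0543
```

```bash
python3 look.py 8
```

```text
t 11.07 pos [0.5396 0.1692 0.0491] lane [-0.0079  0.02    0.0391] open 0.0543 F [-3.7 -6.3  5.1] q [ 0.191  0.343 -0.374  0.857 -0.002  0.428]
turn needed(tool) [-0.0034 -0.0026 -0.0015]
[ 264  227  120  121 8228] min [-0.0337 -0.007   0.0503] max [0.0303 0.0499 0.0609] mid [-0.0017  0.0214  0.0556] z 0.0587
  slope [-0.005 -0.009  0.059]
```

View pics/w8.png

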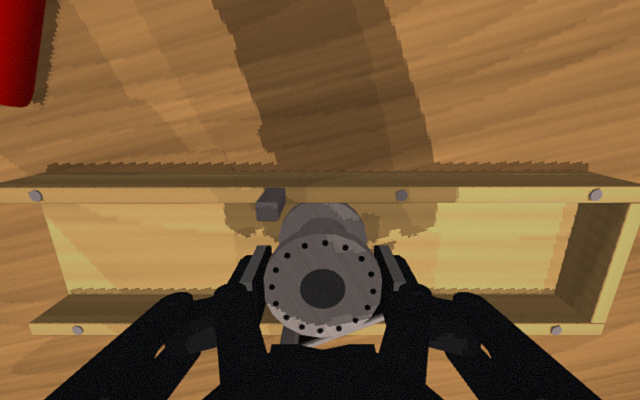

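The hub is in the gateway at y ≈ 20 mm. The flap is swung nearly flat against the right wall, near (340,330), and forces are small. Continuing.

Request:
jog_arm(
  commands=[
    [[0,0.009,0,0,0,0,0.045],[0,0.009,0,0,0,0,0.045],[0,0.009,0,0,0,0,0.045],[0,0.009,0,0,0,0,0.045],[0,0.009,0,0,0,0,0.045],[0,0.009,0,0,0,0,0.045],[0,0,0,0,0,0,0.045]],
  ],
)

```text
clock: 12.05
tool_pos: [0.5531, 0.2239, 0.0491]
orientation: [-0.001, 0.117, 0.993, 0.001]
wrist_force: [-2.1, -0.4, 2.9]
opening: 0.0546
```

```bash
python3 look.py 9
```

```text
t 12.05 pos [0.5531 0.2239 0.0491] lane [-0.0075  0.0764  0.0391] open 0.0546 F [-2.1 -0.4  2.9] q [ 0.275  0.388 -0.306  0.877  0.003  0.51 ]
turn needed(tool) [ 0.0022 -0.0019  0.0004]
[ 264  227  118  117 8405] min [-0.0332  0.0465  0.0491] max [0.0288 0.1036 0.0607] mid [-0.0022  0.075   0.0549] z 0.0587
  slope [0.007 0.006 0.058]
```

View pics/w9.png

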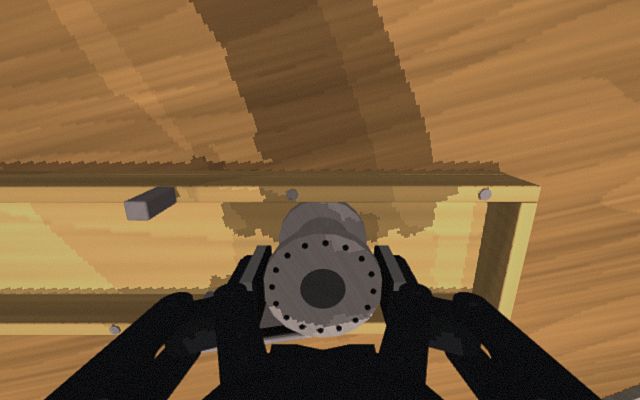

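The hub is at y = 76 mm and upright, with the flap trailing along it. I'll push to about 120 mm and then open.

Request:
jog_arm(
  commands=[
    [[0,0.009,0,0,0,0,0.045],[0,0.009,0,0,0,0,0.045],[0,0.009,0,0,0,0,0.045],[0,0.009,0,0,0,0,0.045],[0,0.008,0,0,0,0,0.045],[0,0,0,0,0,0,0.045],[0,0,0,0,0,0,0.068],[0,0,0,0,0,0,0.068],[0,0,0,0,0,0,0.068]],
  ],
)

```text
clock: 13.28
tool_pos: [0.5634, 0.2657, 0.0488]
orientation: [-0.001, 0.118, 0.993, 0.0]
wrist_force: [-0.0, -0.6, -0.3]
opening: 0.068
```

```bash
python3 look.py 10
```

```text
t 13.28 pos [0.5634 0.2657 0.0488] lane [-0.0073  0.1194  0.0388] open 0.0680 F [-0.  -0.6 -0.3] q [ 0.336  0.428 -0.245  0.899  0.001  0.572]
turn needed(tool) [ 0.0002 -0.0015 -0.0004]
[ 50 222  43 133 875] min [-0.0362 -0.004   0.0523] max [0.0364 0.0036 0.058 ] mid [ 0.0001 -0.0002  0.0551] z 0.0564
  slope [0.001 0.179 0.056]
[ 267  229  121  110 8322] min [-0.0325  0.0936  0.0495] max [0.0246 0.1492 0.0607] mid [-0.004   0.1214  0.0551] z 0.0586
  slope [ 0.022 -0.     0.059]
```

View pics/w10.png

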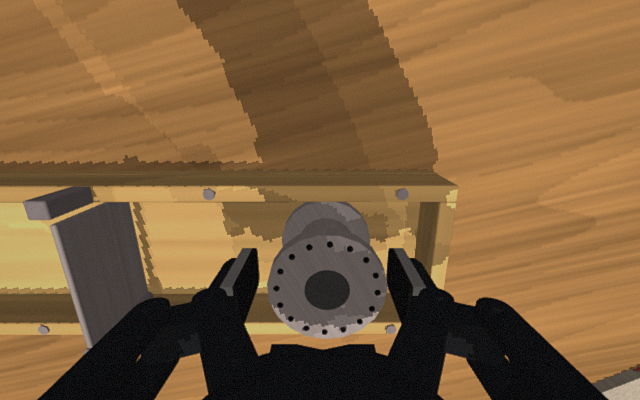

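View pics/s10.png

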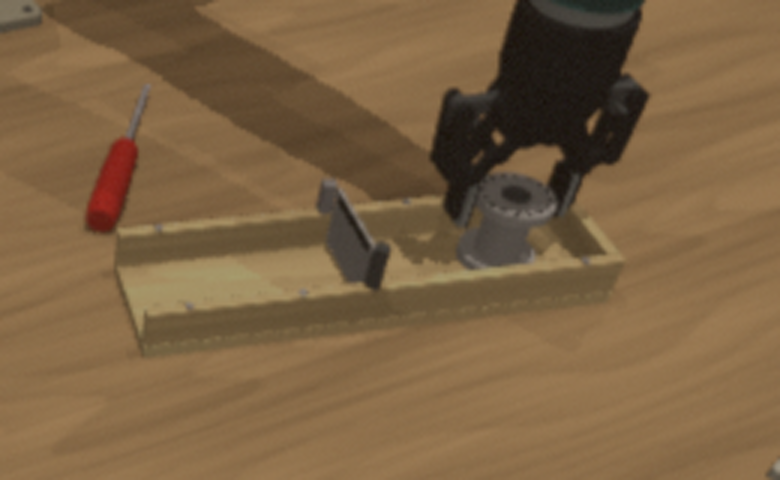

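The hub stands free at lane (-4, 121) mm and the flap has sprung shut at y ≈ 0. I'll back the gripper straight up, clear of everything.

Request:
jog_arm(
  commands=[
    [[0,0,-0.005,0,0,0,0.068],[0,0,-0.02,0,0,0,0.068],[0,0,-0.03,0,0,0,0.068],[0,0,-0.03,0,0,0,0.068],[0,0,-0.03,0,0,0,0.068],[0,0,-0.03,0,0,0,0.068],[0,0,-0.02,0,0,0,0.068],[0,0,0,0,0,0,0.068],[0,0,0,0,0,0,0.068]],
  ],
)

```text
clock: 14.5
tool_pos: [0.5632, 0.2654, 0.2132]
orientation: [-0.001, 0.118, 0.993, -0.0]
wrist_force: [0.6, 0.0, -0.9]
opening: 0.0682
```

```bash
python3 look.py 11; python3 - <<'E'
from h import *
from plant import r
c=r.read_camera("top"); W=cloud(c); print("slim top z region",np.nanmax(W[222:246,449:477,2]), "slim diff", np.abs(c["z_map"]-load("top0.npz")["z_map"])[222:246,449:477].mean())
E
```

```text
t 14.50 pos [0.5632 0.2654 0.2132] lane [-0.0074  0.1191  0.2032] open 0.0682 F [ 0.6  0.  -0.9] q [ 3.360e-01  2.880e-01 -6.700e-02  1.218e+00  1.000e-03  5.720e-01]
turn needed(tool) [-0.0006 -0.0021 -0.0004]
[ 298  165   55   55 1901] min [-0.032   0.0943  0.0511] max [0.0235 0.1489 0.0611] mid [-0.0042  0.1216  0.0561] z 0.0587
  slope [0.006 0.    0.059]
slim top z region 0.9162883231323647 slim diff 0.0146253165
```

View pics/w11.png

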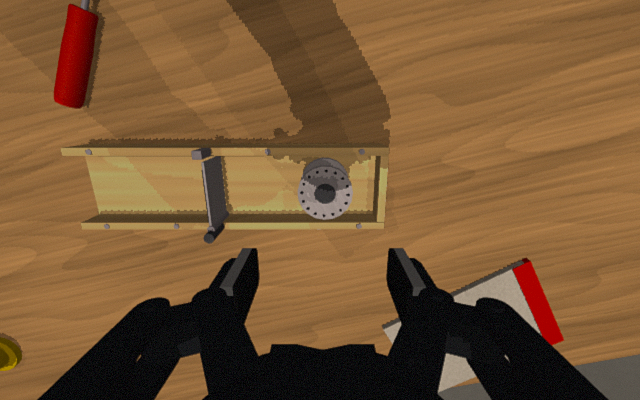

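View pics/s11.png

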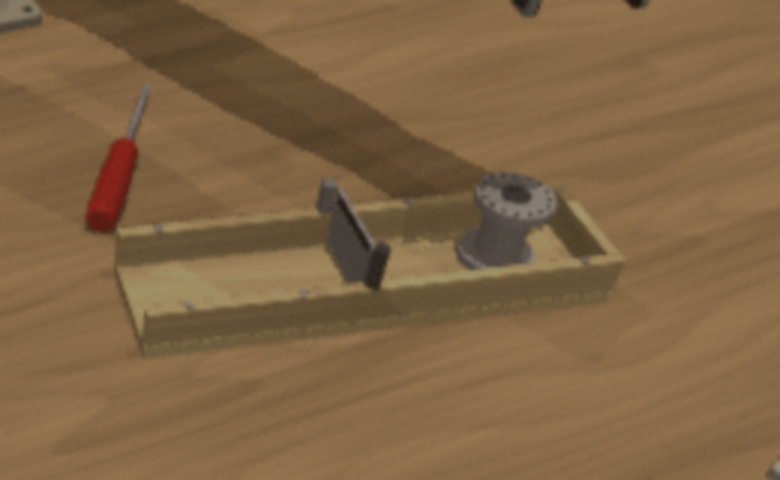

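The hub stands upright in the pen at (325,192) in the wrist view, the flap at (213,195) is shut, and the gripper is well above. My slim-hub figure is spoiled by depth dropouts, so I'll redo it with those masked out and hand in if it's fine.

```bash
python3 - <<'E'
from h import *
from plant import r
c=r.read_camera("top"); cv2.imwrite("pics/t12.png",c["img"][:,:,::-1])
W=cloud(c); m=(c["z_map"]>0)&(W[...,2]>.072)&(W[...,2]<.09)
m[:, :430]=False; q=W[m]; mid=(q.min(0)+q.max(0))/2
d=np.linalg.norm(mid[:2]-[.4922,-.3676]); print("slim",mid.round(4),"moved",d.round(4))
if d<0.01: print(r.sign_off())
E
```

```text
slim [ 0.492  -0.3676  0.0782] moved 0.0002
the job is handed in; nothing more can be done
None
```

The wide hub is standing upright in the pen with the flap shut behind it. I handed the job in at about 14.6 s of the 51 s allowed; no verdict is reported.

- **What I did:** I gripped the wide hub by its top flange and carried it to the open front part of the lane. I set it down upright there, with the flap shut, and let go. I then gripped it again and pushed it along the floor through the flap, and finally released it and lifted the gripper clear.
- **Hub:** my last camera check put its centre at lane x ≈ -4 mm and y ≈ +121 mm. Its top was level and 59 mm above the floor, about what a 58 mm hub standing there should read.
- **Flap:** it measured at y ≈ 0 across its full width just after release, and looked shut in the final pictures.
- **Robot:** the gripper was about 0.15 m above the hub, with the wrist force near zero. During the push, the force readings I saw stayed below about 10 N.
- **Slim hub:** it moved 0.2 mm, which is within measurement noise. My first check of it was spoiled by depth dropouts, so I repeated it with those pixels masked out, and that check was clean.

No other check failed or disagreed.

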